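Load the tea dosing unit and lock down its cover panel

ROBOT

A 6-joint arm with a two-finger parallel gripper is mounted at the origin on the work surface. World frame = base frame: x ahead of the robot, y to its left, z up, the work surface at z = 0. Lengths are in m, angles in degrees, forces in N, time in s.
With the tool pointing down it reaches from about 0.375 to 0.9 m from the base axis. Payload 3.1 kg.
Tool frame: the origin (TCP) lies at the very end of the fingers, on their centre line; the grasp point (between the pads) lies 19 mm behind it; z points along the fingers, y is the line along which they close (so a half turn about z gives the same grasp; the last joint's range is limited). The gripper opens to 87 mm and grips with 3 to 60 N. Pads are 19 mm wide; open, the fingers measure 117 mm over their backs; the gripper's body (75 mm by 190 mm) begins 51 mm behind the grasp point.
Start: joints at [-86.889, 30.224, 82.088, -0, 67.689, -10.227], TCP at [0.144, -0.608, 0.223] pointing down, gripper open.
Joint ranges: [-176.69, 176.69], [-43.24, 126.21], [12.49, 139.97], [-82, 262], [0, 151.66], [-163.58, 163.58]. Speed limits (degrees/s): [159.86, 159.86, 180, 180, 180, 180].

INTERFACE

Orientations are given as a 3x3 rotation matrix whose columns are the frame's x, y, z axes.
In Python, from rig import bot, imaging gives the robot as it stands.
- The arm moves only by the tool drive_tool, never from a script. Its argument "deltas" is text: rows parted by semicolons, each of 5 numbers parted by spaces: the finger opening in mm, from 0 to 87, then the shift along the world's x, y, z in mm, then the turn about the world's z in rad. In form: jaw dx dy dz twist; .... A call has 1 to 12 rows; each row is the pose to reach, as a shift and turn from the pose commanded when the call began; what a row does not reach only later rows make up. A row lasts 1/10 s, in which the tool goes at most 50 mm and 8.59 degrees, less where a joint would pass 70% of its speed; a pose out of reach is approached as far as the arm can. A call with a gripper value outside its range is refused whole. The fingers move at their own pace and stop on an object; the grip force is fixed at half the most. Time passes only in rows, so rows that repeat a pose let the fingers close. It gives the time, the measured TCP pose, the force, the opening and the grip force at its end, in the units of the state.
- bot.read_state(): the state, without advancing time (a new reading comes with each control period).
- imaging.capture(name): name is "side" or "top" or "wrist"; returns the picture (384x512x3 uint8, red, green, blue); there is no depth.
- imaging.camera_model(name): a dict with "fx", "fy", "cx", "cy" (pixels), "T" (4x4, takes a point from camera to world coordinates). Camera axes: x right, y down, z forward; pixel columns grow to the right and rows downward; lengths in m; the calibration is good to about 2 mm. The wrist camera is an equidistant fisheye: a pixel r from the principal point sees the ray r / f radians off the axis. A picture is of the moment at which its call begins: read the wrist's pose just before it. camera_model takes no time and is no camera call; for the wrist camera it gives the pose at the moment of the call.
- bot.hand_in(): hands the job in; it is judged then, once.
The state is a dict: "time_s": time; "joint_positions": joint angles; "qvel": joint speeds; "tau": joint torques, N m; "position": TCP position; "tcp_rot": TCP orientation; "force": force on the tool from outside, world axes, zero at the start; "moment": the same for the moment, N m; "opening": opening from 0.0 (shut) to 1.0 (fully open); "grasp_force": force on a finger pad.
Only numpy, scipy, OpenCV 4.12 (cv2) and the standard library are available. Lean on these libraries where they do the work, as an engineer would, in place of code of your own. Each camera call takes 0.05 s, during which the arm holds its last target. There are 200 camera calls.

TASK

Make the tea dosing unit ready: seat the green canister fully in the pocket marked with one yellow dot, then the red canister in the pocket marked with two dots, then slide the blue cover panel all the way across over them. Next turn the orange quarter-turn fastener on the panel clockwise until the black slot on its wing lines up with the yellow marks, with the panel still raised, and only then push the panel down flush against its frame rails and finish while still holding it pressed there (it springs up if let go). Leave the blue canister, the jar, the carton and the scoop where they are.

Things in the scene. Friction and masses are not known exactly. Their poses are not given: they have to be found in the camera images.
- unit: Tea dosing unit, a fixed grey housing 190 mm (its x) by 320 mm (its y), its yaw varying. Origin at the centre of its underside on the counter, z up. Flat deck 50 mm above the counter. Two frame rails 14 mm wide run along its y for the full length, centred at x = -84 and +84 mm, their black rubber tops 96 mm above the counter. Two round pockets in the deck near its -y end.
- pocket1 (a point): Centre of the mouth, at deck height (50 mm above the counter), of the pocket with one yellow dot beside it: 46 mm in diameter, 35 mm deep (floor 15 mm above the counter), so a seated canister stands 40 mm above the deck. In the unit's frame at (-36, -75, 50) mm.
- pocket2 (a point): The same for the pocket with two yellow dots, in the unit's frame at (36, -75, 50) mm.
- cover (a joint): Slide of the cover panel along the rails, in m: 0 is parked at the unit's +y end, clear of the pockets; it grows as the panel slides towards the unit's -y, and 0.15 is the end stop, fully across, the panel centred over the pockets. Friction about 2 N; it stays where it is left. The panel can be pulled by the fastener's wing.
- panel: Blue cover panel, 186 mm (x) by 120 mm (y) by 8 mm, level, its axes parallel to the unit's. Origin at the centre of its underside: 101 mm above the counter when raised (sprung, its rest state), 96 mm when pressed flush on the rails. It travels 5 mm straight down wherever it is pushed: about 3 N starts it, 11 N holds it fully down, and it springs up if let go. Two yellow marks 30 mm long lie on its top along its x line through the centre, at either side of the fastener.
- fastener (a joint): Turn of the quarter-turn fastener on the panel, in rad: 0 means that the wing and its slot line up with the yellow marks (along the panel's x); positive is anticlockwise from above. Starts 1.0 to 1.75 rad and must be turned clockwise; there is no stop or click at 0 (stops at -0.5 and 1.95). Friction about 0.06 N m; it stays where it is left.
- wing_top (a point): Centre of the top of the fastener's orange wing, on the turning axis, which is the panel's centre: 139 mm above the counter while the panel is raised. The wing is an upright bar 44 mm long (this point's x), 12 mm thick (y) and 30 mm tall above the panel's top face, with a black slot line along its top. A flat steel washer 48 mm across and 1 mm thick lies around its foot.
- green_can: Loose tea canister, upright cylinder 40 mm in diameter and 75 mm tall, 80 to 170 g: white lower 45 mm, green upper 30 mm and top. Origin at the centre of its underside, z along its axis.
- red_can: Loose tea canister, upright cylinder 40 mm in diameter and 75 mm tall, 80 to 170 g: white lower 45 mm, red upper 30 mm and top. Origin at the centre of its underside, z along its axis.
- blue_can: The spare: Loose tea canister, upright cylinder 40 mm in diameter and 75 mm tall, 80 to 170 g: white lower 45 mm, blue upper 30 mm and top. Origin at the centre of its underside, z along its axis. Leave it alone.
- jar: Amber jar, 66 mm in diameter, 90 mm tall, origin at the centre of its underside. Leave it alone.
- carton: Cardboard carton 70 x 110 x 45 mm lying flat, origin at the centre of its underside. Leave it alone.
- scoop: Round steel scoop with a wooden handle, about 200 mm long and 20 mm tall, lying flat along its x, handle to -x; origin near its middle, on the counter. Leave it alone.

How it is judged:
By the outcome, as a careful person would: the job done as asked, in the order asked, and still so for the second after the job is handed in, while the arm keeps its last pose, push and grip.
It also fails if it takes over 72 s, if anything falls off the work surface, if the arm or the gripper's body presses on something with over 40 N, if the wrist force passes 120 N, or if a joint passes its speed limit or range.

## Working session

There is one attempt and no reset: what is moved stays moved. The work goes in short steps, Python scripts to look and compute and a tool call to move; the robot and the scene stay as the last step left them, time stands still between calls to the robot, and variables do not carry over. Pictures are saved under pics/ and viewed, at most 10 in all, crops included, and the job is handed in when it is done.

Besides the shell and the picture viewer there is one more tool, called after "Emit:" as a command line: name --argument value ..., lists and objects as JSON in quotes. drive_tool: Moves the arm, as the interface text tells. Its arguments: {"type":"object","properties":{"deltas":{"type":"string"}},"required":["deltas"]}

```bash
mkdir -p pics; ls
python3 - <<'E'
from rig import bot, imaging
import cv2,numpy as np
s=bot.read_state();print(s['time_s'],s['position'],s['tcp_rot'],s['force'],s['opening'])
for n in ['top','side']:
    im=imaging.capture(n);cv2.imwrite(f'pics/{n}0.png',im[:,:,::-1]);np.save(f'pics/{n}0.npy',im)
    c=imaging.camera_model(n);print(n,c['fx'],c['cx'],c['cy'],np.round(c['T'],3).tolist())
a=np.hstack([cv2.imread('pics/top0.png'),cv2.imread('pics/side0.png')])
E
```

```text
pics
0.0 [ 0.14417484 -0.60738602  0.22157648] [[ 9.73023839e-01  2.30704545e-01 -1.44993861e-04]
 [ 2.30704311e-01 -9.73021490e-01  2.16826412e-03]
 [ 3.59146245e-04 -2.14322338e-03 -9.99997639e-01]] [-0.66641755 -1.24382361 -0.39561649] 0.9969538112641192
top 458.021044225446 252.2462452325434 184.38881063425472 [[0.027, -0.994, 0.104, 0.416], [-1.0, -0.026, 0.009, 0.01], [-0.006, -0.104, -0.995, 1.659], [0.0, 0.0, 0.0, 1.0]]
side 424.62516434806156 256.53598499373027 192.24405813493178 [[-0.692, -0.552, 0.464, 0.037], [-0.722, 0.544, -0.429, 0.523], [-0.016, -0.632, -0.775, 1.024], [0.0, 0.0, 0.0, 1.0]]
```

View pics/top0.png

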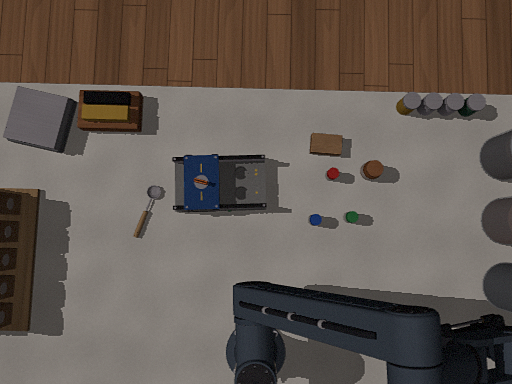

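View pics/side0.png

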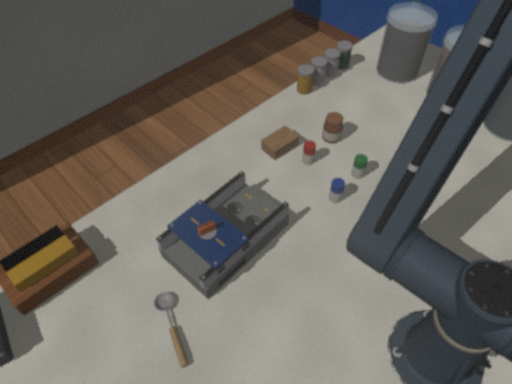

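The top view shows the unit with its panel at (202,182) and pockets at (240,172/192). The red canister is at (333,174), green at (352,217), blue at (316,220) and the jar at (373,170). The side view shows the same layout. Next I'll measure them.

```bash
cat > h.py <<'E'
import numpy as np, cv2
from rig import bot, imaging
def ray(c,u,v,fish=False):
    x=(u-c['cx'])/c['fx']; y=(v-c['cy'])/c['fy']
    if fish:
        r=np.hypot(x,y); k=np.sin(r)/r if r>1e-9 else 1.; d=np.array([x*k,y*k,np.cos(r)])
    else: d=np.array([x,y,1.])
    T=np.array(c['T']); return T[:3,3],T[:3,:3]@d
def onz(c,u,v,z,fish=False):
    o,d=ray(c,u,v,fish); return o+d*(z-o[2])/d[2]
def proj(c,p,fish=False):
    T=np.array(c['T']); q=T[:3,:3].T@(np.array(p)-T[:3,3])
    if fish:
        th=np.arctan2(np.hypot(q[0],q[1]),q[2]); n=np.hypot(q[0],q[1]); q=np.array([q[0]/n*th,q[1]/n*th,1])
    return np.array([c['cx']+c['fx']*q[0]/q[2],c['cy']+c['fy']*q[1]/q[2]])
HUE={'green':(45,85),'red':(172,6),'blue':(105,125),'yellow':(20,35),'orange':(7,19)}
def mask(im,col,smin=120,vmin=50):
    h=cv2.cvtColor(im,cv2.COLOR_RGB2HSV); a,b=HUE[col]
    m=((h[...,0]>=a)&(h[...,0]<=b)) if a<b else ((h[...,0]>=a)|(h[...,0]<=b))
    return (m&(h[...,1]>smin)&(h[...,2]>vmin)).astype(np.uint8)
def blobs(m,amin=8):
    n,l,s,c=cv2.connectedComponentsWithStats(m)
    return [(s[i,4],c[i].round(1),(l==i).astype(np.uint8)) for i in range(1,n) if s[i,4]>=amin]
E
python3 - <<'E'
from h import *
np.set_printoptions(precision=4,suppress=True)
im=np.load('pics/top0.npy');c=imaging.camera_model('top')
for col in HUE:
    for a,p,m in blobs(mask(im,col)):
        if 120<p[0]<400 and 120<p[1]<260:
            print(col,a,p,onz(c,*p,.075), cv2.minAreaRect(cv2.findNonZero(m)) if a>20 else '')
m=[b for b in blobs(mask(im,'blue')) if b[0]>500][0][2]
m=cv2.morphologyEx(m,cv2.MORPH_CLOSE,np.ones((15,15)))
bx=cv2.boxPoints(cv2.minAreaRect(cv2.findNonZero(m)))
P=np.array([onz(c,*q,.109) for q in bx]);print(P,P.mean(0)); print(np.linalg.norm(np.roll(P,1,0)-P,axis=1))
cv2.imwrite('pics/crop.png',cv2.resize(im[145:225,165:275,::-1],None,fx=7,fy=7,interpolation=cv2.INTER_CUBIC))
E
```

```text
green 103 [351.7 216.4] [ 0.4794 -0.3214  0.075 ] ((351.5, 216.0), (10.0, 11.0), 90.0)
red 112 [332.5 173. ] [ 0.6285 -0.2539  0.075 ] ((332.5, 173.0), (10.0, 11.0), 90.0)
blue 1606 [200.8 182. ] [0.5848 0.2038 0.075 ] ((200.9218292236328, 181.9038848876953), (53.965511322021484, 35.013465881347656), 88.75463104248047)
blue 106 [315.2 219.2] [ 0.4664 -0.1958  0.075 ] ((315.5, 219.0), (10.0, 11.0), 90.0)
yellow 8 [201.  195.5] [0.5377 0.2012 0.075 ] 
orange 377 [325.4 142.9] [ 0.7343 -0.2281  0.075 ] ((325.69512939453125, 143.256103515625), (30.796825408935547, 18.75531005859375), 4.969740867614746)
orange 274 [372.7 168.7] [ 0.6473 -0.3937  0.075 ] ((372.5, 168.5), (17.0, 19.0), 90.0)
orange 43 [200.1 180.9] [0.5886 0.2063 0.075 ] ((200.02943420410156, 180.88235473632812), (12.611852645874023, 3.6380343437194824), 14.03624439239502)
orange 25 [142.1 222. ] [0.4406 0.4012 0.075 ] ((142.3965606689453, 221.2586212158203), (1.6712579727172852, 16.155494689941406), 21.801406860351562)
[[0.6716 0.2648 0.109 ]
 [0.6774 0.1449 0.109 ]
 [0.4926 0.1344 0.109 ]
 [0.4869 0.2529 0.109 ]] [0.5821 0.1992 0.109 ]
[0.1851 0.1201 0.185  0.1186]
```

View pics/crop.png

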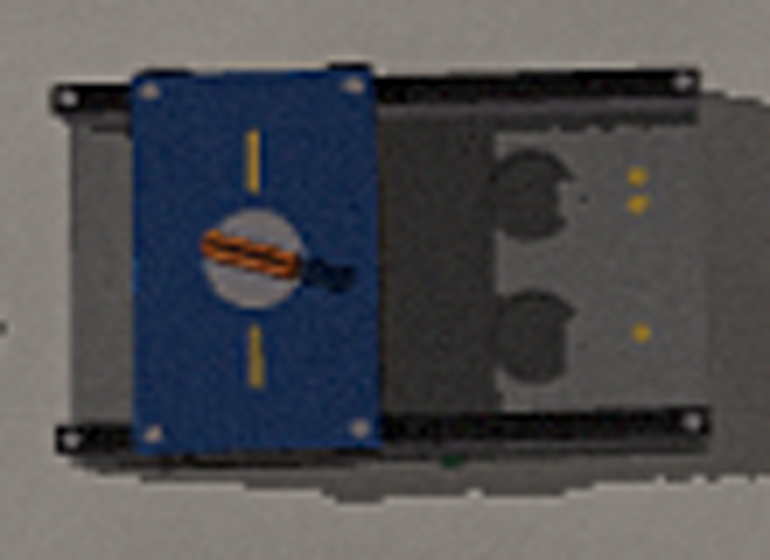

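Crop: panel centre at about (255,260), wing along (205,240)–(298,268), pockets at (532,195) for two dots and (535,337) for one dot. The unit's yaw is about +3° and the wing is at about +1.2 rad. I'm moving above the green canister for a wrist look.

Emit:
drive_tool --deltas "87 336 284 -30 -0.18; 87 336 284 -30 -0.18; 87 336 284 -30 -0.18; 87 336 284 -30 -0.18; 87 336 284 -30 -0.18; 87 336 284 -30 -0.18; 87 336 284 -30 -0.18; 87 336 284 -30 -0.18; 87 336 284 -30 -0.18; 87 336 284 -30 -0.18; 87 336 284 -30 -0.18; 87 336 284 -30 -0.18"

```text
time_s: 1.3
position: [0.4794, -0.3247, 0.1923]
tcp_rot: [[0.999, 0.052, -0.001], [0.052, -0.999, 0.0], [-0.001, -0.0, -1.0]]
force: [-0.9, -0.6, -0.2]
opening: 0.998
grasp_force: 0.0
```

Run:
```python
from h import *
np.set_printoptions(precision=4,suppress=True)
s=bot.read_state();c=imaging.camera_model('wrist');im=imaging.capture('wrist')
print(s['time_s'],s['position'],s['tcp_rot'],s['joint_positions'],np.array(c['T']),c['fx'])
cv2.imwrite('pics/w1.png',im[:,:,::-1])
for a,p,m in blobs(mask(im,'green',90),50): print(a,p,onz(c,*p,.075,True))
```

```text
1.3 [ 0.4794 -0.3247  0.1923] [[ 0.9986  0.0521 -0.0008]
 [ 0.0521 -0.9986  0.    ]
 [-0.0008 -0.0001 -1.    ]] [-45.1441  28.7981  90.599   -0.0366  60.6374  41.8873] [[ 0.0528 -0.9537 -0.2961  0.5605]
 [-0.9986 -0.0503 -0.0161 -0.3203]
 [ 0.0004  0.2966 -0.955   0.3547]
 [ 0.      0.      0.      1.    ]] 297.3186396354542
1254 [248.3 185.4] [ 0.4796 -0.3221  0.075 ]
```

View pics/w1.png

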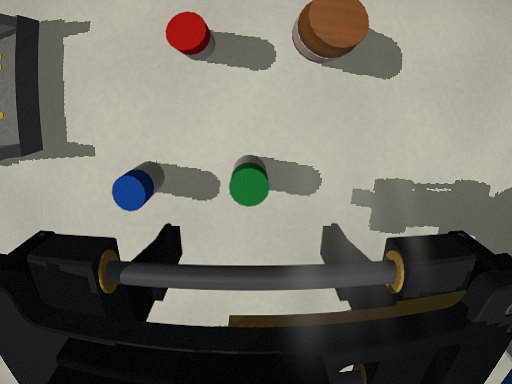

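The wrist view shows the green top at (249,185), red at (188,33) and blue at (132,190). Green lies about 2.5 mm from under the TCP, so I descend and grip.

Emit:
drive_tool --deltas "87 0 3 -50 0; 87 0 3 -100 0; 87 0 3 -149 0; 87 0 3 -149 0; 87 0 3 -149 0; 30 0 3 -149 0; 30 0 3 -149 0; 30 0 3 -149 0; 30 0 3 -149 0; 30 0 3 -149 0; 30 0 3 -149 0; 30 0 3 -149 0"

```text
time_s: 2.55
position: [0.4804, -0.3212, 0.0437]
tcp_rot: [[0.999, 0.053, 0.0], [0.053, -0.999, -0.0], [0.0, 0.001, -1.0]]
force: [-0.4, 0.2, -0.1]
opening: 0.453
grasp_force: 30.1
```

Emit:
drive_tool --deltas "30 0 0 50 0; 30 0 0 100 0; 30 0 0 150 0; 30 10 20 195 0; 30 10 369 195 0; 30 10 369 195 0; 30 10 369 195 0; 30 10 369 195 0; 30 10 369 195 0; 30 10 369 195 0; 30 10 369 195 0; 30 10 369 195 0"

```text
time_s: 3.75
position: [0.4883, 0.0537, 0.2381]
tcp_rot: [[0.998, 0.06, -0.002], [0.06, -0.998, 0.003], [-0.002, -0.003, -1.0]]
force: [0.2, 0.1, -1.8]
opening: 0.453
grasp_force: 30.0
```

Run:
```python
from h import *
np.set_printoptions(precision=4,suppress=True)
s=bot.read_state();c=imaging.camera_model('wrist');im=imaging.capture('wrist')
print(s['time_s'],s['position'],s['qvel'].max() if hasattr(s['qvel'],'max') else s['qvel'])
cv2.imwrite('pics/w2.png',im[:,:,::-1])
np.save('pics/w2.npy',im);import pickle;pickle.dump(c,open('pics/w2.pkl','wb'))
for p in [(.5541,.0475,.05),(.626,.0513,.05)]: print(proj(c,p,True))
for col,z in (('green',.272),('yellow',.05)):
  for a,p,m in blobs(mask(im,col,90),10): print(col,a,p,onz(c,*p,z,True))
```

```text
3.75 [0.4883 0.0537 0.2381] 0.44864338469623755
[260.0566 114.9478]
[260.6968  54.2737]
green 2900 [251.1 243.9] [0.5029 0.0545 0.272 ]
green 362 [250.7 294.3] [0.4723 0.0528 0.272 ]
yellow 104 [114.5  44.2] [0.6403 0.2327 0.05  ]
yellow 50 [291.8  50.3] [0.634  0.0156 0.05  ]
yellow 52 [291.9  61.7] [0.6202 0.0147 0.05  ]
yellow 51 [290.8 116.7] [0.5547 0.0113 0.05  ]
yellow 98 [116.7 134.9] [0.5243 0.2263 0.05  ]
yellow 297 [173.4 276.1] [0.3261 0.1557 0.05  ]
yellow 15 [324.1 258.6] [ 0.3691 -0.0546  0.05  ]
yellow 171 [329.6 281.4] [ 0.3307 -0.0698  0.05  ]
yellow 1034 [367.5 312.2] [ 0.2678 -0.1478  0.05  ]
yellow 1619 [221.6 319.5] [0.2503 0.085  0.05  ]
```

View pics/w2.png

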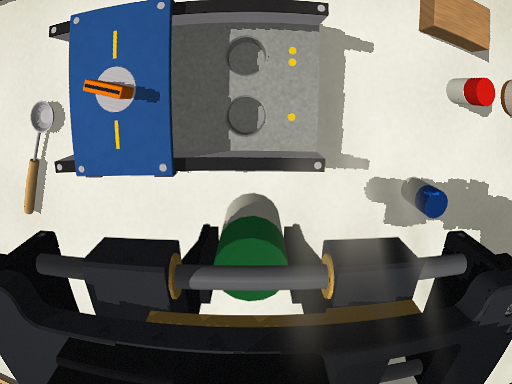

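The wrist view shows pockets at (246,116) for one dot and (247,55) for two dots. The dots are at (292,50), (292,62) and (291,117), and the can is held at (251,250). The pockets sit about 15 mm further in +y than predicted, so the panel did not start fully parked. I'll measure the rims directly.

```bash
cat > pk.py <<'E'
from h import *
from scipy.optimize import least_squares
def rim(im,c,guess,z=.05,r=.023,tol=.006):
    g=cv2.GaussianBlur(cv2.cvtColor(im,cv2.COLOR_RGB2GRAY),(3,3),0)
    e=cv2.Canny(g,25,60); v,u=np.nonzero(e)
    P=np.array([onz(c,a,b,z,True)[:2] for a,b in zip(u,v)]); p=np.array(guess)
    for t in (tol,tol*.6,tol*.4):
        k=abs(np.linalg.norm(P-p,axis=1)-r)<t
        f=least_squares(lambda q:np.linalg.norm(P[k]-q,axis=1)-r,p,loss='soft_l1',f_scale=.001); p=f.x
    return p,k.sum(),np.sqrt(np.mean((np.linalg.norm(P[k]-p,axis=1)-r)**2))
E
python3 - <<'E'
from pk import *
import pickle
np.set_printoptions(precision=4,suppress=True)
im=np.load('pics/w2.npy');c=pickle.load(open('pics/w2.pkl','rb'))
q=[rim(im,c,onz(c,*u,.05,True)[:2]) for u in ((246,116),(247,55))]
print(q); d=q[1][0]-q[0][0]; print(np.linalg.norm(d),np.degrees(np.arctan2(d[1],d[0])))
# panel marks and wing
M=[b for b in blobs(mask(im,'yellow',90),60) if b[1][0]<130]
p=[onz(c,*b[1],.109,True)[:2] for b in M]; d=p[0]-p[1]; print('marks',p,np.mean(p,0),np.degrees(np.arctan2(d[1],d[0])))
for b in blobs(mask(im,'orange',90),60):
  if b[1][0]<150: print(b[0],b[1],cv2.minAreaRect(cv2.findNonZero(b[2])),onz(c,*b[1],.139,True))
E
```

```text
[(array([0.5522, 0.0648]), np.int64(158), np.float64(0.0009650740003824066)), (array([0.6235, 0.0688]), np.int64(150), np.float64(0.0010213099184314795))]
0.0714172935258047 3.190778424648088
marks [array([0.6284, 0.2034]), array([0.5319, 0.198 ])] [0.5802 0.2007] 3.1719523889946233
559 [109.4  89.1] ((107.88462829589844, 89.07691955566406), (49.61738204956055, 14.31647777557373), 11.309932708740234) [0.5794 0.1916 0.139 ]
535 [ 30.7 186.3] ((30.508859634399414, 186.17245483398438), (10.304352760314941, 54.3320426940918), 6.519801616668701) [0.4785 0.3032 0.139 ]
79 [  5.5 380.5] ((6.400000095367432, 382.2000427246094), (17.8885440826416, 7.155416965484619), 26.56505012512207) [0.0068 0.5798 0.139 ]
```

Emit:
drive_tool --deltas "30 64 14 0 0; 30 64 14 0 0; 30 64 14 -50 0; 30 64 14 -100 0; 30 64 14 -125 0; 30 64 14 -125 0; 30 64 14 -125 0; 30 64 14 -125 0; 30 64 14 -125 0"

```text
time_s: 4.7
position: [0.5558, 0.0614, 0.1155]
tcp_rot: [[0.999, 0.052, 0.004], [0.052, -0.999, -0.0], [0.004, 0.001, -1.0]]
force: [0.0, 0.7, -1.1]
opening: 0.453
grasp_force: 30.0
```

Emit:
drive_tool --deltas "30 -2.5 3.5 -5 0; 30 -2.5 3.5 -5 0; 30 -2.5 3.5 -5 0; 30 -2.5 3.5 -5 0; 30 -2.5 3.5 -5 0; 30 -2.5 3.5 -5 0"

```text
time_s: 5.3
position: [0.5518, 0.0654, 0.1086]
tcp_rot: [[0.999, 0.053, 0.0], [0.053, -0.999, 0.0], [0.0, 0.0, -1.0]]
force: [0.8, -0.3, -0.4]
opening: 0.451
grasp_force: 30.0
```

Run:
```python
from pk import *
np.set_printoptions(precision=4,suppress=True)
c=imaging.camera_model('wrist');im=imaging.capture('wrist');s=bot.read_state()
print(s['position'],s['tcp_rot'][:,2])
cv2.imwrite('pics/w3.png',im[:,:,::-1])
for q in ((.5522,.0648),(.6235,.0688)): print(proj(c,(*q,.05),True)); print(rim(im,c,q))
```

```text
[0.5518 0.0654 0.1085] [ 0.0001  0.     -1.    ]
[251.7336 205.9987]
(array([0.5529, 0.0641]), np.int64(155), np.float64(0.001172295571249413))
[251.5613 114.3936]
(array([0.6238, 0.0684]), np.int64(339), np.float64(0.0012381694120406918))
```

View pics/w3.png

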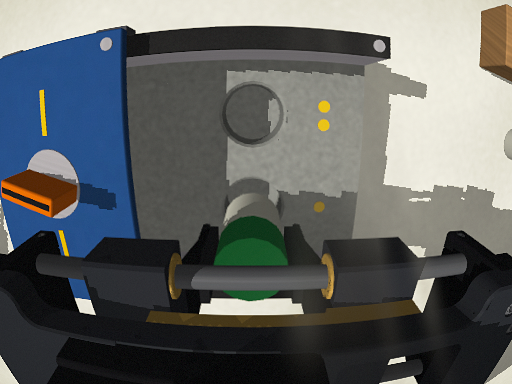

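The wrist view shows the held can directly over the one-dot pocket (252,206), with the two-dot pocket rim at (252,114). I'm inserting the can.

Emit:
drive_tool --deltas "30 1.2 -0.7 -5 0; 30 1.2 -0.7 -10 0; 30 1.2 -0.7 -15 0; 30 1.2 -0.7 -20 0; 30 1.2 -0.7 -25 0; 30 1.2 -0.7 -30 0; 30 1.2 -0.7 -35 0; 30 1.2 -0.7 -40 0; 30 1.2 -0.7 -44 0; 30 1.2 -0.7 -47 0; 30 1.2 -0.7 -50 0; 30 1.2 -0.7 -50 0"

```text
time_s: 6.55
position: [0.5532, 0.0647, 0.0587]
tcp_rot: [[0.999, 0.053, 0.001], [0.053, -0.999, -0.0], [0.001, 0.0, -1.0]]
force: [0.7, -0.6, -1.0]
opening: 0.452
grasp_force: 30.0
```

Emit:
drive_tool --deltas "87 0 0 -0.5 0; 87 0 0 -0.5 0; 87 0 0 -0.5 0; 87 0 0 -0.5 0; 87 0 0 -0.5 0; 87 0 0 20 0; 87 0 0 60 0; 87 0 0 110 0; 87 0 0 140 0; 87 0 0 140 0"

```text
time_s: 7.55
position: [0.5564, 0.0645, 0.2036]
tcp_rot: [[0.999, 0.053, 0.011], [0.053, -0.999, -0.001], [0.011, 0.002, -1.0]]
force: [-0.2, -0.3, -0.7]
opening: 1.0
grasp_force: 0.0
```

Emit:
drive_tool --deltas "87 72 -322 0 0; 87 72 -322 0 0; 87 72 -322 0 0; 87 72 -322 0 0; 87 72 -322 0 0; 87 72 -322 0 0; 87 72 -322 0 0; 87 72 -322 0 0; 87 72 -322 0 0; 87 72 -322 0 0; 87 72 -322 0 0; 87 72 -322 0 0"

```text
time_s: 8.75
position: [0.6249, -0.2558, 0.1986]
tcp_rot: [[0.999, 0.055, -0.0], [0.055, -0.999, 0.0], [-0.0, -0.0, -1.0]]
force: [-0.4, 0.3, -0.3]
opening: 1.0
grasp_force: 0.0
```

Run:
```python
from pk import *
np.set_printoptions(precision=4,suppress=True)
c=imaging.camera_model('wrist');im=imaging.capture('wrist');s=bot.read_state()
print(s['position'],s['tcp_rot'][:,1:],s['opening'])
for a,p,m in blobs(mask(im,'red',90,120),100): 
    g=onz(c,*p,.075,True)[:2]; print(a,p,g,rim(im,c,g,.075,.020))
im=imaging.capture('top');cv2.imwrite('pics/t2.png',im[:,:,::-1]);ct=imaging.camera_model('top')
for a,p,m in blobs(mask(im,'green',90),10): print('green top',a,p,onz(ct,*p,.09))
```

```text
[ 0.625  -0.256   0.1987] [[ 0.0544 -0.0001]
 [-0.9985  0.0001]
 [-0.0001 -1.    ]] 0.9998179591293089
1187 [250.4 180.1] [ 0.6288 -0.255 ] (array([ 0.6287, -0.2552]), np.int64(153), np.float64(0.001004316882981985))
green top 105 [240.8 192. ] [0.5523 0.0629 0.09  ]
```

Emit:
drive_tool --deltas "87 3.7 0.8 -50 0; 87 3.7 0.8 -100 0; 87 3.7 0.8 -140 0; 87 3.7 0.8 -155 0; 87 3.7 0.8 -155 0; 87 3.7 0.8 -155 0; 30 3.7 0.8 -155 0; 30 3.7 0.8 -155 0; 30 3.7 0.8 -155 0; 30 3.7 0.8 -155 0; 30 3.7 0.8 -155 0; 30 3.7 0.8 -155 0"

```text
time_s: 10.05
position: [0.6286, -0.2565, 0.0437]
tcp_rot: [[0.999, 0.053, 0.0], [0.053, -0.999, -0.0], [0.0, 0.0, -1.0]]
force: [-0.5, 0.2, 0.2]
opening: 0.535
grasp_force: 0.0
```

Emit:
drive_tool --deltas "30 0 0 50 0; 30 0 0 100 0; 30 0 0 150 0; 30 -5 50 180 0; 30 -5 324 180 0; 30 -5 324 180 0; 30 -5 324 180 0; 30 -5 324 180 0; 30 -5 324 180 0; 30 -5 324 180 0; 30 -5 324 180 0; 30 -5 324 180 0"

```text
time_s: 11.25
position: [0.6234, 0.0681, 0.2235]
tcp_rot: [[0.998, 0.055, -0.0], [0.055, -0.998, -0.001], [-0.0, 0.001, -1.0]]
force: [0.1, -1.6, 0.2]
opening: 0.348
grasp_force: 0.0
```

The fingers were still closing when I lifted, and the opening of 0.348 means nothing is held. I'll look at where the red canister is.

Run:
```python
from pk import *
np.set_printoptions(precision=4,suppress=True)
im=imaging.capture('top');ct=imaging.camera_model('top');s=bot.read_state()
print(s['time_s'],s['position'])
for col in('green','red','blue','orange'):
  for a,p,m in blobs(mask(im,col,90),30):
    if 120<p[0]<400 and 120<p[1]<260: print(col,a,p,onz(ct,*p,.075),cv2.minAreaRect(cv2.findNonZero(m))[1:])
cv2.imwrite('pics/t3.png',cv2.resize(im[120:245,165:400,::-1],None,fx=3,fy=3,interpolation=cv2.INTER_CUBIC))
```

```text
11.3 [0.6236 0.067  0.2235]
red 113 [332.9 172.9] [ 0.6289 -0.2553  0.075 ] ((10.60660171508789, 12.020814895629883), 45.0)
blue 950 [193.1 181.5] [0.5859 0.2307 0.075 ] ((53.989200592041016, 22.715456008911133), 88.85424041748047)
blue 35 [216.9 178.5] [0.5986 0.1481 0.075 ] ((10.0, 3.0), 90.0)
blue 109 [315.3 219.1] [ 0.4667 -0.1962  0.075 ] ((10.0, 11.0), 90.0)
orange 602 [325.7 143.3] [ 0.7329 -0.2292  0.075 ] ((31.408151626586914, 19.505390167236328), 3.9451863765716553)
orange 286 [372.7 168.8] [ 0.647  -0.3937  0.075 ] ((17.677669525146484, 19.091880798339844), 45.0)
orange 41 [199.3 180.8] [0.5889 0.2092 0.075 ] ((11.156637191772461, 3.8805696964263916), 14.03624439239502)
orange 125 [140. 224.] [0.4335 0.4081 0.075 ] ((4.828078746795654, 27.29721450805664), 21.801410675048828)
```

View pics/t3.png

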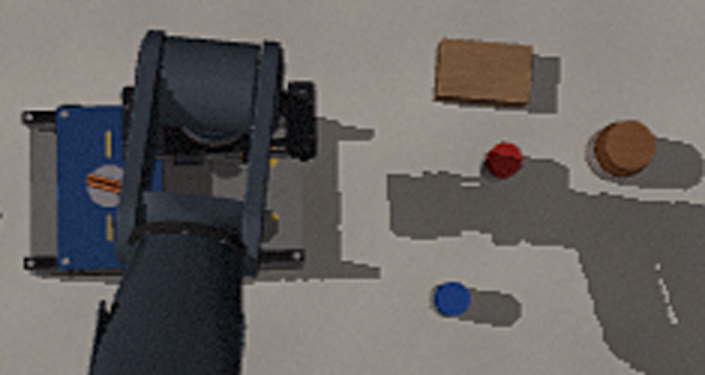

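The red canister at (505,160) in the crop is still upright and in place, so nothing was disturbed. I'm going back to re-grip it.

Emit:
drive_tool --deltas "87 4 -322 -20 0; 87 4 -322 -20 0; 87 4 -322 -20 0; 87 4 -322 -20 0; 87 4 -322 -20 0; 87 4 -322 -20 0; 87 4 -322 -20 0; 87 4 -322 -20 0; 87 4 -322 -20 0; 87 4 -322 -20 0; 87 4 -322 -20 0; 87 4 -322 -20 0"

```text
time_s: 12.5
position: [0.6279, -0.2529, 0.2039]
tcp_rot: [[0.998, 0.055, 0.0], [0.055, -0.998, 0.0], [0.0, -0.0, -1.0]]
force: [0.2, 0.4, -0.6]
opening: 0.997
grasp_force: 0.0
```

Run:
```python
from pk import *
np.set_printoptions(precision=4,suppress=True)
c=imaging.camera_model('wrist');im=imaging.capture('wrist');s=bot.read_state()
print(s['position'],s['tcp_rot'][:,1:],s['opening'])
for a,p,m in blobs(mask(im,'red',90,120),100): 
    g=onz(c,*p,.075,True)[:2]; print(a,p,g,rim(im,c,g,.075,.020))
```

```text
[ 0.6279 -0.2531  0.2038] [[ 0.0546  0.0002]
 [-0.9985 -0.    ]
 [ 0.     -1.    ]] 1.0021386913411454
1145 [252.9 181.8] [ 0.6288 -0.2548] (array([ 0.6288, -0.2553]), np.int64(147), np.float64(0.0009844495042042282))
```

Emit:
drive_tool --deltas "87 0.9 -2.2 -50 0; 87 0.9 -2.2 -100 0; 87 0.9 -2.2 -140 0; 87 0.9 -2.2 -160 0; 87 0.9 -2.2 -160 0; 30 0.9 -2.2 -160 0; 30 0.9 -2.2 -160 0; 30 0.9 -2.2 -160 0; 30 0.9 -2.2 -160 0; 30 0.9 -2.2 -160 0; 30 0.9 -2.2 -160 0; 30 0.9 -2.2 -160 0"

```text
time_s: 13.75
position: [0.6285, -0.2567, 0.0437]
tcp_rot: [[0.999, 0.053, 0.0], [0.053, -0.999, 0.0], [0.0, -0.0, -1.0]]
force: [1.0, -0.1, 0.7]
opening: 0.45
grasp_force: 30.1
```

Emit:
drive_tool --deltas "30 0 0 0 0; 30 0 0 0 0"

```text
time_s: 13.95
position: [0.6285, -0.2567, 0.0437]
tcp_rot: [[0.999, 0.053, 0.0], [0.053, -0.999, 0.0], [0.0, -0.0, -1.0]]
force: [-0.1, -0.2, 2.0]
opening: 0.451
grasp_force: 30.0
```

Emit:
drive_tool --deltas "30 0 0 50 0; 30 0 0 100 0; 30 0 0 150 0; 30 -5 50 150 0; 30 -5 325 150 0; 30 -5 325 150 0; 30 -5 325 150 0; 30 -5 325 150 0; 30 -5 325 150 0; 30 -5 325 150 0; 30 -5 325 150 0; 30 -5 325 150 0"

```text
time_s: 15.15
position: [0.6233, 0.0686, 0.1932]
tcp_rot: [[0.999, 0.054, -0.001], [0.054, -0.999, -0.001], [-0.001, 0.001, -1.0]]
force: [-0.7, -0.0, -0.1]
opening: 0.453
grasp_force: 30.0
```

Emit:
drive_tool --deltas "30 0 0 -50 0; 30 0 0 -82 0; 30 0 0 -82 0; 30 0 0 -82 0; 30 0 0 -82 0; 30 0 0 -82 0; 30 0 0 -82 0; 30 0 0 -82 0"

```text
time_s: 15.95
position: [0.6241, 0.0683, 0.1127]
tcp_rot: [[0.999, 0.053, 0.002], [0.053, -0.999, -0.0], [0.002, 0.0, -1.0]]
force: [0.0, 0.4, -1.9]
opening: 0.451
grasp_force: 30.0
```

Emit:
drive_tool --deltas "30 -0.3 0.3 -8 0; 30 -0.3 0.3 -14 0; 30 -0.3 0.3 -19 0; 30 -0.3 0.3 -24 0; 30 -0.3 0.3 -29 0; 30 -0.3 0.3 -34 0; 30 -0.3 0.3 -39 0; 30 -0.3 0.3 -44 0; 30 -0.3 0.3 -48 0; 30 -0.3 0.3 -51 0; 30 -0.3 0.3 -53.5 0; 30 -0.3 0.3 -53.5 0"

```text
time_s: 17.15
position: [0.6234, 0.0687, 0.0587]
tcp_rot: [[0.999, 0.053, 0.0], [0.053, -0.999, -0.0], [0.0, 0.0, -1.0]]
force: [-0.6, -0.0, 2.4]
opening: 0.451
grasp_force: 30.0
```

Emit:
drive_tool --deltas "87 0 0 -0.5 0; 87 0 0 -0.5 0; 87 0 0 -0.5 0; 87 0 0 -0.5 0; 87 0 0 -0.5 0; 87 0 0 25 0; 87 0 0 75 0; 87 0 0 125 0; 87 0 0 175 0; 87 -100 50 175 0; 87 -118 131 175 0; 87 -118 131 175 0"

```text
time_s: 18.35
position: [0.5215, 0.1743, 0.2337]
tcp_rot: [[0.999, 0.05, 0.001], [0.05, -0.999, 0.0], [0.001, -0.0, -1.0]]
force: [0.4, -0.2, -0.1]
opening: 0.997
grasp_force: 0.0
```

Emit:
drive_tool --deltas "87 0 0 0 0.6; 87 0 0 0 0.6; 87 0 0 0 0.6; 87 0 0 0 0.6; 87 0 0 0 0.6"

```text
time_s: 18.85
position: [0.5224, 0.1739, 0.233]
tcp_rot: [[0.794, 0.607, -0.0], [0.607, -0.794, -0.0], [-0.0, -0.0, -1.0]]
force: [-0.1, -0.9, -0.6]
opening: 0.999
grasp_force: 0.0
```

```bash
cat > wing.py <<'E'
from h import *
np.set_printoptions(precision=4,suppress=True)
c=imaging.camera_model('wrist');im=imaging.capture('wrist');s=bot.read_state()
import sys;cv2.imwrite(sys.argv[1],im[:,:,::-1])
print(s['time_s'],s['position'],'toolx yaw',np.degrees(np.arctan2(*s['tcp_rot'][1::-1,0])),s['joint_positions'][5])
def ang(q): return np.degrees(np.arctan(q[1]/q[0]))
def line(m,z):
    v,u=np.nonzero(m); P=np.array([onz(c,a,b,z,True)[:2] for a,b in zip(u,v)])
    w,V=np.linalg.eigh(np.cov(P.T)); return P.mean(0),ang(V[:,1]),4*np.sqrt(w)
for col,z,n in (('yellow',.109,30),('orange',.139,100),('green',.09,100),('red',.09,100)):
    for a,p,m in blobs(mask(im,col,90),n): print(col,a,p,*line(m,z))
# black slot inside the wing: dark pixels within the wing's hull
for a,p,m in blobs(mask(im,'orange',90),150):
    hull=cv2.convexHull(cv2.findNonZero(m)); f=np.zeros_like(m); cv2.fillConvexPoly(f,hull,1)
    f=cv2.erode(f,np.ones((3,3))); k=f*(im.max(2)<70).astype(np.uint8)
    if k.sum()>20: print('slot',k.sum(),p,*line(k,.139))
E
python3 wing.py pics/w4.png
```

```text
18.9 [0.5224 0.1739 0.233 ] toolx yaw 37.23132559081299 59.54432860069299
yellow 131 [294.8  81.3] [0.6285 0.2029] 2.915093707821456 [0.0047 0.0352]
yellow 130 [238.4 161.9] [0.5326 0.1976] 3.017227412776758 [0.0049 0.0352]
yellow 36 [399.4 178. ] [0.6262 0.0505] 82.50160149021919 [0.0077 0.0088]
yellow 39 [393.1 186.8] [0.6142 0.0497] -86.48264651170541 [0.0082 0.009 ]
yellow 31 [363.4 225.3] [0.5605 0.0467] 56.808174903937726 [0.0074 0.0081]
yellow 403 [396.2 271. ] [ 0.5433 -0.038 ] 54.34185562147122 [0.0247 0.0833]
yellow 369 [106.  270.6] [0.3241 0.2496] 19.88813179514563 [0.0271 0.0851]
yellow 1421 [402.  307.7] [ 0.5109 -0.1006] -50.805183084549775 [0.0293 0.2447]
yellow 721 [259.2 320.5] [0.3869 0.0573] -53.506362859156525 [0.0239 0.0917]
yellow 81 [361.4 372.2] [ 0.3836 -0.1533] 61.15484004628163 [0.0136 0.0773]
orange 1605 [495.3  21.5] [0.8443 0.0796] -79.30645526123912 [0.0683 0.0817]
orange 742 [ 76.3 111.7] [0.4846 0.3573] -20.034952713082653 [0.015  0.0777]
orange 560 [267.6 123.4] [0.5807 0.2008] 76.84541772364219 [0.0153 0.0517]
orange 1691 [497.4 210.9] [ 0.6874 -0.0817] 79.70364628209354 [0.0578 0.1098]
orange 422 [314.5 318.6] [0.4467 0.0243] -54.50934856902881 [0.0201 0.0777]
green 992 [339.2 212. ] [0.5529 0.071 ] 87.75626543007748 [0.0362 0.0527]
red 1159 [375.7 163.3] [0.6219 0.0751] -77.8254777154192 [0.0403 0.0527]
slot 138 [267.6 123.4] [0.5807 0.2004] 76.53711458895249 [0.0031 0.0452]
```

View pics/w4.png

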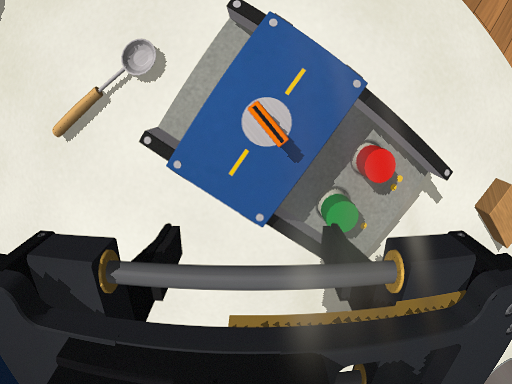

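The wrist view shows both canisters seated at (340,212) and (376,164), and the wing at (268,123) with its slot at 76.5° in world axes, which is 1.28 rad from the marks. I'm moving over the wing.

Emit:
drive_tool --deltas "60 58 26.5 0 0.686; 60 58 26.5 0 0.686; 60 58 26.5 -50 0.686; 60 58 26.5 -70 0.686; 60 58 26.5 -70 0.686; 60 58 26.5 -70 0.686; 60 58 26.5 -70 0.686; 60 58 26.5 -70 0.686; 60 58 26.5 -70 0.686"

```text
time_s: 19.8
position: [0.581, 0.2004, 0.1638]
tcp_rot: [[0.231, 0.973, 0.002], [0.973, -0.231, 0.0], [0.001, 0.001, -1.0]]
force: [0.4, -0.2, 0.2]
opening: 0.688
grasp_force: 0.0
```

Emit:
drive_tool --deltas "60 0 0 -15 0; 60 0 0 -30 0; 60 0 0 -40 0; 60 0 0 -45 0; 60 0 0 -45 0; 4 0 0 -45 0; 4 0 0 -45 0; 4 0 0 -45 0; 4 0 0 -45 0; 4 0 0 -45 0; 4 0 0 -45 0; 4 0 0 -45 0"

```text
time_s: 21.0
position: [0.5809, 0.2003, 0.1181]
tcp_rot: [[0.23, 0.973, 0.001], [0.973, -0.23, -0.0], [0.0, 0.001, -1.0]]
force: [5.8, -2.8, -1.5]
opening: 0.137
grasp_force: 4.3
```

Emit:
drive_tool --deltas "4 0 0 0 0; 4 0 0 0 0; 4 0 0 0 0"

```text
time_s: 21.3
position: [0.5811, 0.2003, 0.1181]
tcp_rot: [[0.23, 0.973, 0.001], [0.973, -0.23, -0.0], [0.0, 0.001, -1.0]]
force: [1.9, -1.1, -1.1]
opening: 0.131
grasp_force: 30.0
```

Emit:
drive_tool --deltas "4 0.3 -5 0 0; 4 0.8 -15 0 0; 4 1.5 -27 0 0; 4 2.1 -39 0 0; 4 2.8 -51 0 0; 4 3.5 -63 0 0; 4 4.1 -75 0 0; 4 4.8 -87 0 0; 4 5.4 -99 0 0; 4 6.1 -110 0 0; 4 6.6 -120 0 0; 4 7.0 -127 0 0"

```text
time_s: 22.5
position: [0.588, 0.0723, 0.1181]
tcp_rot: [[0.23, 0.973, 0.001], [0.973, -0.23, -0.0], [0.0, 0.001, -1.0]]
force: [4.7, 2.6, -2.7]
opening: 0.137
grasp_force: 30.0
```

Emit:
drive_tool --deltas "4 0.1 -2 0 0; 4 0.2 -4 0 0; 4 0.3 -6 0 0; 4 0.35 -7 0 0; 4 0.4 -8 0 0; 4 0.4 -8 0 0"

```text
time_s: 23.1
position: [0.5884, 0.0658, 0.1181]
tcp_rot: [[0.23, 0.973, 0.001], [0.973, -0.23, 0.001], [0.001, 0.001, -1.0]]
force: [5.2, 3.3, -2.0]
opening: 0.133
grasp_force: 30.0
```

Emit:
drive_tool --deltas "4 0 -1 0 0; 4 0 -2 0 0; 4 0 -2 0 0; 4 0 -2 0 0"

```text
time_s: 23.5
position: [0.5883, 0.0657, 0.1181]
tcp_rot: [[0.23, 0.973, 0.001], [0.973, -0.23, 0.004], [0.004, 0.0, -1.0]]
force: [5.6, 7.2, -2.0]
opening: 0.138
grasp_force: 30.0
```

Emit:
drive_tool --deltas "4 0 1 0 -0.12; 4 0 1 0 -0.24; 4 0 1 0 -0.36; 4 0 1 0 -0.48; 4 0 1 0 -0.6; 4 0 1 0 -0.72; 4 0 1 0 -0.84; 4 0 1 0 -0.96; 4 0 1 0 -1.08; 4 0 1 0 -1.2; 4 0 1 0 -1.26; 4 0 1 0 -1.283"

```text
time_s: 24.7
position: [0.5882, 0.0659, 0.1182]
tcp_rot: [[0.999, 0.054, 0.001], [0.054, -0.999, 0.002], [0.001, -0.002, -1.0]]
force: [4.7, 5.8, -1.9]
opening: 0.137
grasp_force: 30.0
```

Emit:
drive_tool --deltas "4 0 0 0 0; 4 0 0 0 0"

```text
time_s: 24.9
position: [0.5882, 0.0659, 0.1181]
tcp_rot: [[0.998, 0.055, 0.001], [0.055, -0.998, 0.002], [0.001, -0.002, -1.0]]
force: [4.8, 5.3, -0.5]
opening: 0.136
grasp_force: 30.0
```

```bash
python3 wing.py pics/w5.png | grep -v slot
python3 - <<'E'
from h import *
s=bot.read_state();print(s['moment'],s['tcp_rot'][:,0])
im=imaging.capture('side');cv2.imwrite('pics/s5.png',im[:,:,::-1])
a=cv2.resize(cv2.imread('pics/w5.png')[120:384,100:420],(480,396));b=cv2.resize(im[150:320,140:320,::-1],(420,396))
cv2.imwrite('pics/c5.png',cv2.resize(np.hstack([a,b]),(800,352)))
E
```

```text
24.95 [0.5882 0.0659 0.1181] toolx yaw 3.1741982296694355 82.23281669889923
yellow 354 [251.  158.8] [0.6359 0.0686] 3.1804129473111207 [0.0047 0.0351]
yellow 210 [217.2 277.8] [0.5521 0.0872] -0.5245204625064211 [0.0049 0.0463]
yellow 195 [284.5 279.4] [0.5534 0.0407] 7.119516999969144 [0.0047 0.0459]
yellow 124 [250.5 300.1] [0.5343 0.0632] 2.9188232393704547 [0.0049 0.0226]
yellow 514 [343.2 314.8] [ 0.52   -0.0097] -89.35265840005667 [0.0186 0.0549]
yellow 2022 [200.3 318.1] [0.5118 0.1016] -86.41190279091613 [0.0145 0.1711]
orange 2389 [494.2  73.7] [ 0.7075 -0.0741] -9.577156368101566 [0.0395 0.0494]
orange 1165 [250.7 232.4] [0.6025 0.0668] 3.0965251913919696 [0.0149 0.0424]
orange 420 [306.6 316.7] [0.5453 0.0286] 88.71582129528188 [0.016  0.0295]
[ 0.96718518 -0.8683527   0.01525008] [9.98465347e-01 5.53718505e-02 9.53042357e-04]
```

View pics/c5.png

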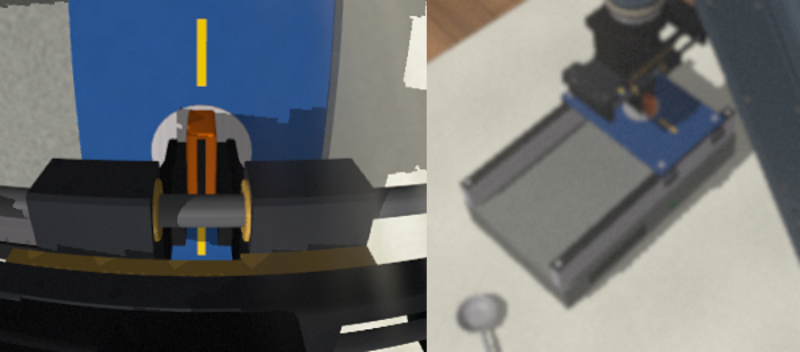

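The view shows the slot (wing at 200,160) collinear with the yellow marks, and the panel fully across. Both measure 3.1–3.2° yaw. Now I press down, keeping the grip.

Emit:
drive_tool --deltas "4 0 0 -1 0; 4 0 0 -2 0; 4 0 0 -3 0; 4 0 0 -4 0; 4 0 0 -5 0; 4 0 0 -5.5 0; 4 0 0 -5.5 0; 4 0 0 -5.5 0"

```text
time_s: 25.8
position: [0.5883, 0.0659, 0.1145]
tcp_rot: [[0.998, 0.056, 0.002], [0.055, -0.998, 0.002], [0.002, -0.002, -1.0]]
force: [1.7, 5.4, 7.6]
opening: 0.137
grasp_force: 30.0
```

Emit:
drive_tool --deltas "4 0 0 -1 0; 4 0 0 -2 0; 4 0 0 -3 0; 4 0 0 -3.5 0; 4 0 0 -3.5 0"

```text
time_s: 26.3
position: [0.5884, 0.0659, 0.1129]
tcp_rot: [[0.998, 0.056, 0.002], [0.056, -0.998, 0.002], [0.002, -0.002, -1.0]]
force: [-0.9, 5.6, 18.5]
opening: 0.14
grasp_force: 30.0
```

Emit:
drive_tool --deltas "4 0 0 -1 0; 4 0 0 -2 0; 4 0 0 -2.5 0; 4 0 0 -2.5 0; 4 0 0 -2.5 0"

```text
time_s: 26.8
position: [0.5884, 0.0659, 0.1126]
tcp_rot: [[0.998, 0.056, 0.003], [0.056, -0.998, 0.002], [0.003, -0.001, -1.0]]
force: [-3.7, 5.7, 30.8]
opening: 0.136
grasp_force: 30.0
```

Emit:
drive_tool --deltas "4 0 0 1.2 0; 4 0 0 1.2 0; 4 0 0 1.2 0; 4 0 0 1.2 0"

```text
time_s: 27.2
position: [0.5884, 0.0659, 0.1127]
tcp_rot: [[0.998, 0.056, 0.003], [0.056, -0.998, 0.002], [0.003, -0.002, -1.0]]
force: [-2.5, 5.1, 25.2]
opening: 0.134
grasp_force: 30.0
```

```bash
python3 wing.py pics/w6.png | grep -E "T|^2|yellow|orange" | head -4; python3 -c "
from rig import bot
s=bot.read_state();print(s['position'],s['force'])"
```

```text
27.25 [0.5884 0.0658 0.1127] toolx yaw 3.1911164210574077 82.23906275186394
yellow 354 [251.  159.1] [0.6369 0.0687] 3.185883064216403 [0.0045 0.034 ]
yellow 205 [217.2 278.1] [0.5558 0.0867] -0.38910223939640853 [0.0046 0.0459]
yellow 195 [284.5 278.8] [0.5578 0.0417] 7.455724487185316 [0.0046 0.0456]
[0.58838969 0.06584397 0.11271348] [-2.5121915   5.80545605 25.68794209]
```

```bash
python3 -c "
from rig import bot
print(bot.hand_in())"
```

```text
the job is handed in; nothing more can be done
None
```

I handed the job in at about 27 s. Both canisters are seated, the panel is fully across, the slot matches the yellow marks to within about 0.1°, and the panel is held flush with about 25 N. The first grip on the red canister missed without disturbing it, and I re-gripped it.

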